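# Dip the wide coin tube with the depth gauge

### The arm

A 7-joint arm with a two-finger parallel gripper is mounted at the origin on the work surface. World frame = base frame: x ahead of the robot, y to its left, z up, the work surface at z = 0. Lengths are in m, angles in degrees, forces in N, time in s.
With the tool pointing down it reaches from about 0.4 to 0.875 m from the base axis. Payload 19.3 kg.
Tool frame: the origin (TCP) lies at the very end of the fingers, on their centre line; the grasp point (between the pads) lies 19 mm behind it; z points along the fingers, y is the line along which they close (so a half turn about z gives the same grasp; the last joint's range is limited). The gripper opens to 85 mm and grips with 20 to 120 N. Pads are 22 mm wide; open, the fingers measure 114 mm over their backs; the gripper's body (76 mm by 85 mm) begins 54 mm behind the grasp point. The pads swing forward as they close: fully open they stand 13 mm farther back than shut.
Start: joints at [72.181, 29.874, -2.08, 91.645, 1.215, 58.505, -6.463], TCP at [0.149, -0.607, 0.204] pointing down, gripper open.
Joint ranges: [-166.77, 166.77], [-17.47, 122.26], [-85.68, 81.53], [9.62, 139.38], [-72.42, 252.41], [9.2, 110.78], [-144.41, 144.41]. Speed limits (degrees/s): [108.29, 108.29, 136.94, 136.94, 172.46, 172.46, 172.46].

### API

Orientations are given as a 3x3 rotation matrix whose columns are the frame's x, y, z axes.
In Python, from workcell import ctrl gives the robot as it stands.
- The arm moves only by the shell command python3 -m handwheel 'ROWS' [FORCE]. ROWS is text: rows parted by semicolons, each of 7 numbers parted by spaces: the shift along the world's x, y, z as a fraction of full scale, then the turn, a rotation vector about the world's x, y, z as a fraction of full scale, then the opening, from 0 (shut) to 1 (fully open). In form: tx ty tz ax ay az gripper; .... A call has 1 to 8 rows; each row shifts and turns the commanded pose from where the row before left it; what a row does not reach is not made up. Full scale, the value 1, is 4 cm for a shift and 360 degrees for a turn. A row lasts 1/10 s, in which the tool goes at most 50 mm and 8.59 degrees, less where a joint would pass 70% of its speed; a pose out of reach is approached as far as the arm can. A call with a number of a shift or a turn outside -1 to 1 is refused whole. A call with a gripper value outside its range is refused whole. The fingers move at their own pace and stop on an object; FORCE is the grip in N (left out, the last holds). Time passes only in rows, so rows that do not move let the fingers close. It gives the time, the measured TCP pose, the force, the opening and the grip force at its end, in the units of the state.
- ctrl.read_state(): the state, without advancing time (a new reading comes with each control period).
- ctrl.grab_frame(name): name is "scene" or "top"; returns a dict with "img" (400x640x3 uint8, red, green, blue), "depth" (400x640 float32, m along the optical axis (not along the pixel's ray), 0 where there is no reading), "camera_matrix" (3x3 intrinsics, pixels), "extrinsics" (4x4, takes a point from world to camera coordinates). Camera axes: x right, y down, z forward; pixel columns grow to the right and rows downward; lengths in m; the calibration is good to about 2 mm. A picture is of the moment at which its call begins.
- ctrl.job_done(): hands the job in; it is judged then, once.
The state is a dict: "clock": time; "joints": joint angles; "joint_velocities": joint speeds; "joint_torque": joint torques, N m; "position": TCP position; "tcp_rot": TCP orientation; "wrist_force": force on the tool from outside, world axes, zero at the start; "torque": the same for the moment, N m; "finger_gap": finger opening in m; "grip_force": force on a finger pad.
Only numpy, scipy, OpenCV 4.12 (cv2) and the standard library are available. Lean on these libraries where they do the work, as an engineer would, in place of code of your own. Each camera call takes 0.05 s, during which the arm holds its last target. There are 200 camera calls.

### The job

I need to know how far down the coins are in the widest tube of the coin rack. Take its cap off and set the cap down on the black rubber mat, then stand the depth gauge squarely on the open mouth of that tube and gently push its rod down until it rests on the coins. Leave the gauge standing there, flat on the rim with the rod still touching the coins, so I can read it, and don't disturb the other things on the counter.

Things in the scene. Friction and masses are not known exactly. Their poses are not given: they have to be found in the camera images.
- rack: Grey plastic coin rack, fixed: base plate 85 x 260 x 12 mm with end cheeks 64 mm high and two thin steel rails, all lower than the tubes. Origin under its centre; y runs along the row, z up. Three upright white tubes 95 mm tall stand on its base plate in one row, 80 mm between centres; which tube is in which place varies. They have outer diameters 40, 31 and 27 mm. The two narrower ones are closed by fixed caps with a 14 mm knob, whose tops are 31 mm above the tube rims.
- tube_mouth (a point): Centre of the mouth (level of the rim, 107 mm above the counter) of the widest tube: outer diameter 40 mm, bore 34 mm, fixed. z up, x and y as the rack's.
- coins: The coins inside the widest tube (a 30 mm wide level stack) with the foam disc under them. Origin at the tube's inner floor, 89 mm below the rim, NOT at the top coin: how high the stack is differs each time, its top lies somewhere 25 to 65 mm below the rim. The foam gives about 1 mm per 5 N. More than 18 N on the coins is too much.
- cap: Loose grey plastic cap of the widest tube, 35 g. Origin at the centre of the underside of its plug, z up. Plug 30 mm wide and 7 mm long (it sits loosely inside the bore), flange 42 mm wide and 5 mm thick (its underside, 7 mm above the origin, lies on the rim), then a round knob 18 mm wide and 30 mm tall (top 42 mm above the origin).
- cap_knob (a point): Point on the axis of the cap's knob, in its upper half, 34 mm above the cap's origin and 22 mm above the flange's upper face.
- mat: Black rubber change mat, 150 x 130 x 4 mm (x by y), lying fixed on the counter, empty. Origin under its centre, z up.
- stand: Dark wooden block, 50 x 85 x 45 mm (x, y, z), fixed, with an upright 14 mm hole through its middle; the depth gauge stands on it at the start, its rod in the hole. Origin under its centre.
- gauge: Loose steel depth gauge, about 0.25 kg with its rod. Bridge: a flat bar 20 x 70 x 14 mm (x, y, z) that is set across a mouth, with a guide 20 mm wide up to 30 mm above the underside. Origin at the centre of the bridge's underside, on the rod's axis; z up. A graduated 6 mm rod with a knob on top slides upright through it.
- gauge_rod (a joint): Travel of the gauge's rod = the reading, in m: how far the rod's tip is below the bridge's underside (0 = flush, a stop; at most 0.070; it starts at 0.004 to 0.014). Grows as the rod is pushed down. The rod slides with about 1 N of friction either way and stays where it is left (it does not fall by itself). The bridge weighs about 2 N, so lifting the gauge by its knob first draws the rod up to the stop at 0, then the bridge hangs from it.
- gauge_knob (a point): Middle of the round aluminium knob (22 mm wide, 24 mm tall) on the rod, on its axis; it is 118 mm minus the travel above the bridge's underside. z up.
- roll_a: Bystander: paper-wrapped roll of coins standing upright, 25 mm wide, 50 mm tall, loose. Origin under it.
- roll_b: Bystander: a second coin roll, the same size, standing upright, loose.
- stamp: Bystander: hand stamp, black base 34 mm wide, wooden handle, 72 mm tall, loose. Origin under it.
- mouse: Bystander: black computer mouse, 105 x 60 x 34 mm, loose. Origin under its centre.
- calculator: Bystander: white desk calculator, 140 x 95 x 17 mm, loose. Origin under its centre.
- stapler: Bystander: black stapler, 120 x 32 x 52 mm, loose. Origin under its centre.
Not all that is in view belongs to the job. Leave any orange look-alike of the gauge alone.

How it is judged (in metres and radians):
On the way, in this order (a step that is already met when the one before it is completed fails the run):
1. the cap lies on the rubber mat (x of cap in the frame of mat between -0.075 and 0.075 m and y of cap in the frame of mat between -0.065 and 0.065 m and z of cap in the frame of mat below 0.03 m and linear speed of cap below 0.02 m/s), for 0.2 s.
2. the gauge's bridge sits flat on the rim of the wide tube and its rod touches the coins (horizontal distance between gauge and tube_mouth below 0.009 m and z of gauge in the frame of tube_mouth between -0.003 and 0.002 m and angle between gauge's own z axis and vertical below 0.05 rad and contact force between gauge and coins above 0.05 N), for 0.2 s.
At the end, for the whole second after the job is handed in: The gauge stands still on the wide tube: axis within 9 mm of the tube's, bridge within 2 mm of the rim and 0.05 rad of level, rod resting on the coins (over 0.05 N). The cap lies still on the mat (its centre within the mat). No bystander moved over 20 mm (all of step 1 and all of step 2 and linear speed of gauge below 0.01 m/s and velocity of joint gauge_rod between -0.003 and 0.003 m/s); the robot touches nothing.
It fails at once if the coins are pressed with more than 18 N (contact force between gauge and coins above 18 N).
It fails at once if a bystander (coin roll, stamp, mouse, calculator, stapler) is moved more than 20 mm (distance of any of roll_a, roll_b, stamp, mouse, calculator, stapler from where it was at the start of the episode above 0.02 m).
It also fails if it takes over 54 s, if anything falls off the work surface, if the arm or the gripper's body presses on something with over 40 N, if the wrist force passes 120 N, or if a joint passes its speed limit or range.

## Working session

There is one attempt and no reset: what is moved stays moved. The work goes in short steps, Python scripts to look and compute and a shell command to move; the robot and the scene stay as the last step left them, time stands still between calls to the robot, and variables do not carry over. Pictures are saved under pics/ and viewed, at most 10 in all, crops included, and the job is handed in when it is done.

```bash
mkdir -p pics && python3 - <<'E'
from workcell import ctrl
import cv2,numpy as np
for n in("scene","top"):
    f=ctrl.grab_frame(n);cv2.imwrite(f"pics/{n}0.png",f["img"][:,:,::-1]);np.savez(f"{n}0.npz",**f)
    print(n,f["camera_matrix"],f["extrinsics"])
s=ctrl.read_state();print(s["clock"],s["position"],s["tcp_rot"],s["finger_gap"])
E
```

```text
scene [[387.50218293   0.         326.12192136]
 [  0.         387.50218293 205.42027763]
 [  0.           0.           1.        ]] [[ 0.77293569  0.63402529 -0.02413213 -0.46636889]
 [ 0.32637361 -0.42992061 -0.84181265 -0.04469332]
 [-0.5441054   0.64279095 -0.53923011  1.42023053]
 [ 0.          0.          0.          1.        ]]
top [[466.65302249   0.         320.88342583]
 [  0.         466.65302249 199.04378629]
 [  0.           0.           1.        ]] [[-0.00316055 -0.99994429  0.01007094  0.04314516]
 [-0.99667865  0.00233039 -0.08140167  0.57691601]
 [ 0.08137366 -0.01029477 -0.9966305   1.21798419]
 [ 0.          0.          0.          1.        ]]
0.1 [ 0.14892166 -0.60666628  0.20401184] [[ 9.71143626e-01  2.38495181e-01 -3.25826159e-04]
 [ 2.38495384e-01 -9.71143185e-01  9.30194563e-04]
 [-9.45769337e-05 -9.81060556e-04 -9.99999514e-01]] 0.08524380790067974
```

View pics/scene0.png

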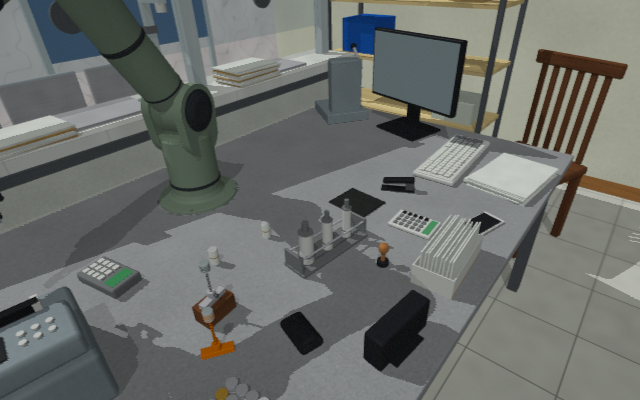

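View pics/top0.png

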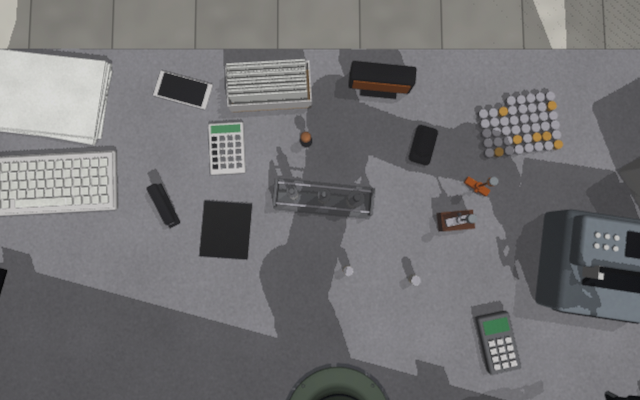

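The scene view shows the wide tube at the rack's near-left end (~306,240), the gauge on its stand (~210,295), the orange look-alike at (215,345), and the mat at (357,202). In the top view the rack is at (323,197), the stand at (457,220) and the mat at (226,230). Next I'll enlarge both.

```bash
cat > h.py <<'E'
import numpy as np,cv2
def load(n): return dict(np.load(n+".npz"))
def ray(f,u,v,z):
    K,E=f["camera_matrix"],f["extrinsics"];R,t=E[:3,:3],E[:3,3]
    d=R.T@np.linalg.inv(K)@[u,v,1];c=-R.T@t
    return c+d*(z-c[2])/d[2]
def proj(f,p):
    q=f["camera_matrix"]@(f["extrinsics"][:3,:3]@np.array(p)+f["extrinsics"][:3,3]);return q[:2]/q[2]
def cloud(f):
    D=f["depth"].astype(float);v,u=np.mgrid[:400,:640];K,E=f["camera_matrix"],f["extrinsics"]
    c=np.stack([(u-K[0,2])/K[0,0]*D,(v-K[1,2])/K[1,1]*D,D],-1)
    p=(c-E[:3,3])@E[:3,:3];p[D==0]=np.nan;return p
E
python3 - <<'E'
from h import *
t=load("top0");s=load("scene0")
a=cv2.resize(t["img"][160:260,260:500],None,fx=3.3,fy=3.3,interpolation=cv2.INTER_CUBIC)
b=cv2.resize(s["img"][190:360,180:390],None,fx=3.4,fy=3.4,interpolation=cv2.INTER_CUBIC)
cv2.imwrite("pics/ta.png",a[:,:,::-1]);cv2.imwrite("pics/sb.png",b[:,:,::-1]);print(a.shape,b.shape)
E
```

```text
(330, 792, 3) (578, 714, 3)
```

View pics/ta.png

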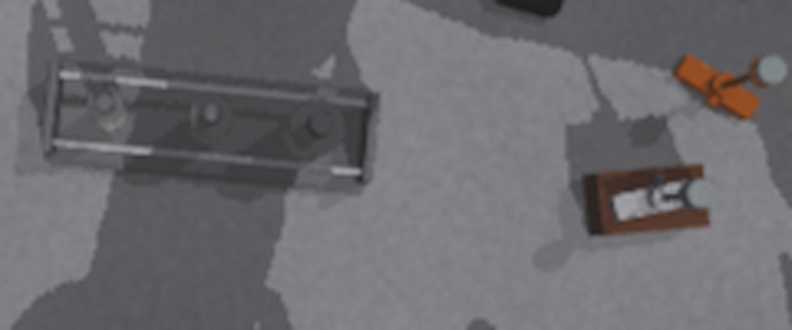

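View pics/sb.png

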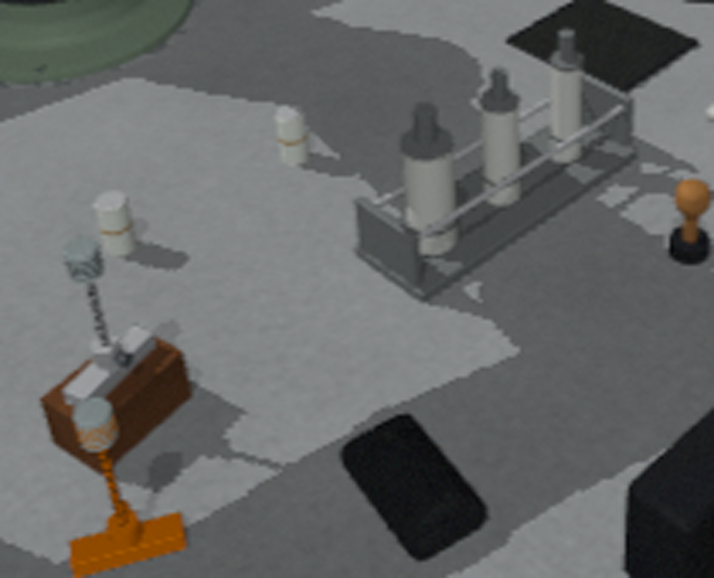

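Rack, gauge and both knobs are clear. Wide-tube knob is at top px (357,198) and scene px (305,222). Gauge knob is at top px (472,218) and scene px (205,266). Next I'll localise them with the depth clouds and rays.

```bash
python3 - <<'E'
from h import *
np.set_printoptions(precision=4,suppress=True)
t=load("top0");s=load("scene0")
print("rays knob", ray(t,356.7,198.5,.142),ray(s,305,222,.142),"gknob",ray(t,472.1,218.5,.165),ray(s,204.7,265.9,.154))
for n,f in(("top",t),("scene",s)):
    p=cloud(f)
    k=ray(t,356.7,198.5,.142);g=ray(t,472.1,218.5,.165)
    for nm,c,lo,hi,r in(("capknob",k,.122,.2,.025),("gknob",g,.135,.2,.04),("gbridge",g,.05,.064,.07),("standtop",g,.038,.05,.09),("tube",k,.07,.1,.03)):
        m=(np.hypot(p[...,0]-c[0],p[...,1]-c[1])<r)&(p[...,2]>lo)&(p[...,2]<hi)
        q=p[m]
        if len(q)>3:
            print(n,nm,len(q),"mean",q.mean(0),"mid",(q.min(0)+q.max(0))/2,"ext",np.ptp(q,axis=0),"zmax",q[:,2].max(),cv2.minAreaRect(q[:,:2].astype(np.float32)))
    m=(abs(p[...,0]-.43)<.12)&(abs(p[...,1]-.04)<.2)&(p[...,2]>.052)&(p[...,2]<.072)
    q=p[m];print(n,"rack",len(q),cv2.minAreaRect(q[:,:2].astype(np.float32)))
# mat
hsv=cv2.cvtColor(t["img"],cv2.COLOR_RGB2GRAY)
m=(hsv<45).astype(np.uint8);m[:,:190]=0;m[:,260:]=0;m[:190]=0;m[270:]=0
c=max(cv2.findContours(m,0,2)[0],key=cv2.contourArea)
q=np.array([ray(t,u,v,.004)[:2] for u,v in c[:,0]],np.float32);print("mat",cv2.minAreaRect(q))
# white bridge mask in top
h=cv2.cvtColor(t["img"],cv2.COLOR_RGB2HSV)
for nm,mm,z in(("bridge",(h[...,2]>165)&(h[...,1]<50),.059),):
    mm=mm.astype(np.uint8);mm[:,:440]=0;mm[:,478:]=0;mm[:208]=0;mm[:232][:0]=0;mm[232:]=0
    vv,uu=np.nonzero(mm);q=np.array([ray(t,u,v,z)[:2] for u,v in zip(uu,vv)],np.float32)
    if len(q):print(nm,len(q),cv2.minAreaRect(q))
mm=((h[...,2]<130)&(h[...,1]>100)&((h[...,0]<12)|(h[...,0]>172))).astype(np.uint8);mm[:,:430]=0;mm[:,485:]=0;mm[:204]=0;mm[240:]=0
vv,uu=np.nonzero(mm);q=np.array([ray(t,u,v,.045)[:2] for u,v in zip(uu,vv)],np.float32);print("stand",len(q),cv2.minAreaRect(q))
E
```

```text
rays knob [ 0.5685 -0.0434  0.142 ] [ 0.5745 -0.0456  0.142 ] gknob [ 0.5187 -0.313   0.165 ] [ 0.5235 -0.3163  0.154 ]
top capknob 50 mean [ 0.5712 -0.0429  0.1403] mid [ 0.5712 -0.0432  0.1357] ext [0.0167 0.0171 0.0181] zmax 0.14478709898433265 ((0.5711408257484436, -0.043225906789302826), (0.01711893640458584, 0.0166156105697155), 88.30188751220703)
top gknob 91 mean [ 0.518  -0.3111  0.1587] mid [ 0.5181 -0.3136  0.153 ] ext [0.0199 0.0225 0.0264] zmax 0.166182017336031 ((0.5177596807479858, -0.3135562539100647), (0.02239587903022766, 0.019608452916145325), 84.97503662109375)
top gbridge 112 mean [ 0.5161 -0.2987  0.0586] mid [ 0.5193 -0.3076  0.0569] ext [0.0417 0.0691 0.0133] zmax 0.06349342210976543 ((0.5214511156082153, -0.3068014681339264), (0.06883345544338226, 0.041609253734350204), 85.95284271240234)
top standtop 380 mean [ 0.5172 -0.3086  0.0451] mid [ 0.5182 -0.3131  0.0439] ext [0.0547 0.0882 0.0116] zmax 0.04965151514206497 ((0.5182632803916931, -0.3130589425563812), (0.04985819756984711, 0.08496338874101639), 5.0413713455200195)
top tube 18 mean [ 0.5611 -0.0308  0.
[... 1229 characters left out ...]
058, 0.0859331414103508), 5.502814292907715)
scene tube 138 mean [ 0.583  -0.0545  0.0848] mid [ 0.5779 -0.049   0.085 ] ext [0.031  0.0333 0.0298] zmax 0.09987355696958791 ((0.5817228555679321, -0.052849702537059784), (0.03869391605257988, 0.018120059743523598), 48.243858337402344)
scene rack 42 ((0.4784107506275177, -0.05304256081581116), (0.16994531452655792, 0.10677794367074966), 12.767010688781738)
mat ((0.49727708101272583, 0.29794424772262573), (0.1259121596813202, 0.14495903253555298), 85.7333984375)
bridge 1 ((0.5216517448425293, -0.29123035073280334), (0.0, 0.0), 0.0)
stand 176 ((0.5193466544151306, -0.3139176368713379), (0.04576772451400757, 0.08303631842136383), 5.02452278137207)
```

Measured positions (m):

| Item | Position |
|---|---|
| Cap axis | (0.5715, -0.044), knob top ≈0.143 (expected 0.142) |
| Gauge knob | (0.5185, -0.3145), top ≈0.164, so travel is ≈11 mm |
| Mat centre | (0.497, 0.298), size 145 x 126 mm, as given |

I'll move to the cap now.

```bash
python3 -m handwheel '0.2 1 0.5 0 0 0 1;0.6 1 0.5 0 0 0 1;0.7 1 0 0 0 0 1;0.7 1 0 0 0 0 1;0.7 1 0 0 0 0 1;0.7 1 0 0 0 0 1;0.7 1 0 0 0 0 1;0.7 1 0 0 0 0 1' 30; python3 -m handwheel '0.8 0.9 0 0 0 0 1;0.8 0.9 0 0 0 0 1;0.8 0.9 0 0 0 0 1;0.8 0.9 0 0 0 0 1;0.8 0.9 0 0 0 0 1;0.8 0.7 0 0 0 0 1;0 0 0 0 0 0 1'
```

```text
clock: 0.9
position: [0.3493, -0.2858, 0.2442]
tcp_rot: [[0.971, 0.238, 0.0], [0.238, -0.971, -0.0], [-0.0, 0.0, -1.0]]
wrist_force: [1.7, -1.3, 0.3]
finger_gap: 0.0853
grip_force: 0.0
clock: 1.6
position: [0.5434, -0.0746, 0.2436]
tcp_rot: [[0.97, 0.244, 0.0], [0.244, -0.97, 0.002], [0.001, -0.002, -1.0]]
wrist_force: [-1.3, -0.7, -0.6]
finger_gap: 0.0855
grip_force: 0.0
```

```bash
python3 -m handwheel '0.7 0.77 0 0 0 0 1;0 0 -0.8 0 0 0 1;0 0 -0.8 0 0 0 1;0 0 -0.8 0 0 0 1;0 0 -0.6 0 0 0 1;0 0 0 0 0 0 1'; python3 - <<'E'
from h import *
from workcell import ctrl
f=ctrl.grab_frame("scene");b=cv2.resize(f["img"][110:290,210:410],None,fx=3,fy=3,interpolation=cv2.INTER_CUBIC);cv2.imwrite("pics/c1.png",b[:,:,::-1])
print(ctrl.read_state()["position"])
E
```

```text
clock: 2.2
position: [0.5666, -0.0489, 0.1213]
tcp_rot: [[0.971, 0.239, -0.005], [0.239, -0.971, 0.0], [-0.005, -0.002, -1.0]]
wrist_force: [-0.4, 0.3, -0.6]
finger_gap: 0.0853
grip_force: 0.0
[ 0.56779473 -0.04889963  0.12337244]
```

View pics/c1.png

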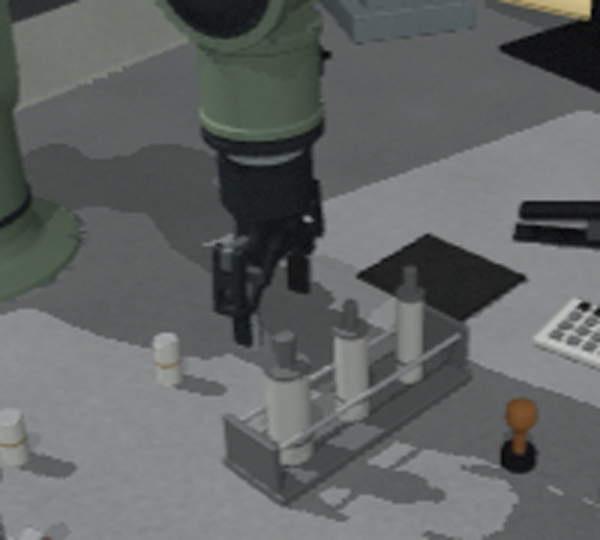

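```bash
python3 - <<'E'
from h import *
s=load("scene0")
for p in([.5675,-.049,.123],[.5675,-.049,.136],[.5675-.0101,-.049+.0413,.136],[.5675+.0101,-.049-.0413,.136],[.5715,-.044,.142]):
    print(p,(proj(s,p)-[210,110])*3)
from workcell import ctrl
f=ctrl.grab_frame("scene");p=cloud(f)
for u,v in((243,335),(300,280),(285,340)):
    print(p[int(110+v/3),int(210+u/3)])
print(ctrl.read_state()["position"])
E
```

```text
[0.5675, -0.049, 0.123] [277.53081294 352.83339633]
[0.5675, -0.049, 0.136] [276.67522456 340.65868439]
[0.5574, -0.0076999999999999985, 0.136] [299.4568517  315.41826051]
[0.5776, -0.0903, 0.136] [252.39553961 367.55884988]
[0.5715, -0.044, 0.142] [283.59819594 333.95492056]
[ 0.57749029 -0.09742506  0.17523904]
[ 0.56133538 -0.00858366  0.17644804]
[ 0.57696992 -0.04831138  0.14143785]
[ 0.56867723 -0.04884878  0.12467293]
```

```bash
python3 -m handwheel '0 0 0 0 0 0 1;0 0 0 0 0 0 1;0 0 0 0 0 0 1'; python3 - <<'E'
from h import *
from workcell import ctrl
f=ctrl.grab_frame("scene");p=cloud(f)
for k in range(3): print(ctrl.read_state()["position"])
for c in ([.5776,-.0903],[.5574,-.0077]):
    m=(np.hypot(p[...,0]-c[0],p[...,1]-c[1])<.025)&(p[...,2]>.115);q=p[m];print(len(q),q[:,2].min(),q[q[:,2]<q[:,2].min()+.01].mean(0))
E
```

```text
clock: 2.6
position: [0.5691, -0.0489, 0.1251]
tcp_rot: [[0.971, 0.238, 0.001], [0.238, -0.971, -0.0], [0.001, 0.0, -1.0]]
wrist_force: [-0.2, -0.2, 0.2]
finger_gap: 0.0852
grip_force: 0.0
[ 0.56897975 -0.04881693  0.12490871]
[ 0.56897975 -0.04881693  0.12490871]
[ 0.56897975 -0.04881693  0.12490871]
2558 0.1648953160915792 [ 0.58513942 -0.09704424  0.17010937]
507 0.16423236677382594 [ 0.55960451 -0.00675665  0.17006511]
```

```bash
python3 - <<'E'
from h import *
from workcell import ctrl
f=ctrl.grab_frame("scene");p=cloud(f)
b=cv2.resize(f["img"][170:260,270:350],None,fx=7,fy=6.5,interpolation=cv2.INTER_NEAREST)
b=np.clip(b.astype(int)*2,0,255).astype(np.uint8);cv2.imwrite("pics/c2.png",b[:,:,::-1])
E
```

```text
(no output)
```

View pics/c2.png

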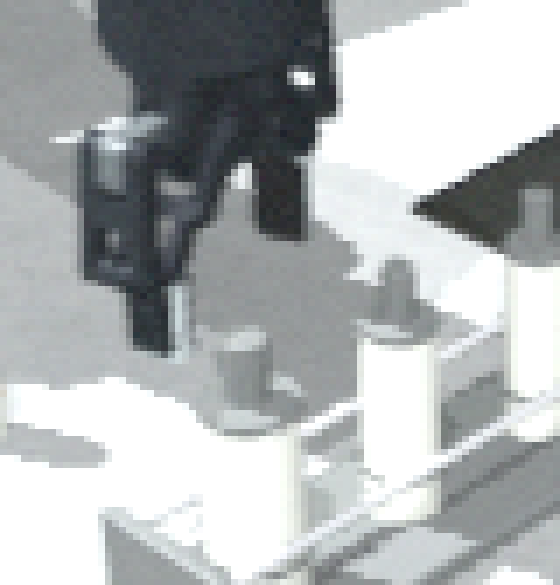

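The finger tips appear at z≈0.162, at px (292,225) and (310,207), while the open tips should be near 0.138. I'll centre the tool, half-close above the flange, and measure the tips again.

```bash
python3 -m handwheel '0.06 0.12 0 0 0 0 0.4;0 0 0 0 0 0 0.4;0 0 0 0 0 0 0.4;0 0 0 0 0 0 0.4;0 0 0 0 0 0 0.4'; python3 - <<'E'
from h import *
from workcell import ctrl
f=ctrl.grab_frame("scene");p=cloud(f);s=load("scene0")
st=ctrl.read_state();print(st["position"],st["finger_gap"],st["wrist_force"])
diff=np.abs(f["img"].astype(int)-s["img"]).sum(-1)>60
g=f["img"].max(-1)<60
m=(np.hypot(p[...,0]-.5715,p[...,1]+.044)<.07)&(p[...,2]>.10)&diff&g
q=p[m];o=np.argsort(q[:,2])[:25];print(len(q),q[o][::3])
E
```

```text
clock: 3.2
position: [0.571, -0.0441, 0.1241]
tcp_rot: [[0.971, 0.238, -0.0], [0.238, -0.971, -0.0], [-0.0, 0.0, -1.0]]
wrist_force: [0.1, 0.4, 0.7]
finger_gap: 0.0343
grip_force: 0.0
[ 0.5710331  -0.04401987  0.12418655] 0.03408155706586338 [0.39377694 0.49596402 0.15451656]
2832 [[ 0.55936837 -0.02796607  0.15132941]
 [ 0.57472593 -0.02543392  0.15310051]
 [ 0.56499365 -0.03004683  0.15473702]
 [ 0.56117967 -0.02959767  0.15608734]
 [ 0.56866213 -0.02613699  0.15727876]
 [ 0.56730456 -0.02847469  0.15797275]
 [ 0.57319571 -0.07275666  0.15970671]
 [ 0.58329369 -0.07248651  0.16079364]
 [ 0.57477067 -0.07052358  0.16220151]]
```

```bash
cat > tips.py <<'E'
from h import *
from workcell import ctrl
f=ctrl.grab_frame("scene");p=cloud(f);s=load("scene0")
st=ctrl.read_state();print(st["position"],st["finger_gap"],st["wrist_force"])
diff=np.abs(f["img"].astype(int)-s["img"]).sum(-1)>60
m=(np.hypot(p[...,0]-.5715,p[...,1]+.044)<.07)&(p[...,2]>.09)&diff&(f["img"].max(-1)<60)
q=p[m]
for sgn in(1,-1):
    r=q[sgn*(q[:,1]+.044)>.008];o=np.argsort(r[:,2])[:12];print(np.median(r[o],axis=0),r[o[0],2])
E
python3 -m handwheel '0 0 -0.1 0 0 0 0.4;0 0 -0.1 0 0 0 0.4;0 0 0 0 0 0 0.4';python3 tips.py
```

```text
clock: 3.55
position: [0.5707, -0.044, 0.1155]
tcp_rot: [[0.971, 0.238, -0.001], [0.238, -0.971, 0.0], [-0.001, -0.0, -1.0]]
wrist_force: [0.0, 0.6, -0.6]
finger_gap: 0.0338
grip_force: 0.0
[ 0.57081254 -0.04398207  0.11575853] 0.03412334323408566 [-0.52894194 -0.70553113  0.15901852]
[ 0.56722873 -0.02733025  0.14701579] 0.1429586436273554
[ 0.57759661 -0.07151781  0.1545351 ] 0.14855641195194985
```

```bash
python3 -m handwheel '0 0 -0.1 0 0 0 0.4;0 0 -0.1 0 0 0 0.4;0 0 -0.1 0 0 0 0.4;0 0 0 0 0 0 0.4';python3 tips.py
```

```text
clock: 4.0
position: [0.5707, -0.0439, 0.1035]
tcp_rot: [[0.971, 0.239, -0.001], [0.239, -0.971, 0.0], [-0.001, -0.0, -1.0]]
wrist_force: [-0.2, 0.1, -0.5]
finger_gap: 0.0341
grip_force: 0.0
[ 0.57090341 -0.0438863   0.10385467] 0.03412122059291119 [-0.5361201  -0.28736479  0.73969191]
[ 0.56818038 -0.02544438  0.13461191] 0.13070461032867015
[ 0.5776638  -0.07269218  0.14376005] 0.1399372333734568
```

No contact although the reading is below the flange. So the visible tips, about 27 mm above the reported TCP, are right. I'll go down 10 mm more and close.

```bash
python3 -m handwheel '0 0 -0.1 0 0 0 0.4;0 0 -0.1 0 0 0 0.4;0 0 -0.05 0 0 0 0.4;0 0 0 0 0 0 0.4'; python3 -m handwheel '0 0 0 0 0 0 0;0 0 0 0 0 0 0;0 0 0 0 0 0 0;0 0 0 0 0 0 0' 30;python3 tips.py
```

```text
clock: 4.45
position: [0.5709, -0.044, 0.0938]
tcp_rot: [[0.971, 0.238, -0.001], [0.238, -0.971, 0.0], [-0.001, -0.0, -1.0]]
wrist_force: [0.1, 0.3, -0.1]
finger_gap: 0.034
grip_force: 0.0
clock: 4.85
position: [0.5712, -0.0439, 0.0943]
tcp_rot: [[0.971, 0.238, 0.0], [0.238, -0.971, 0.0], [0.0, 0.0, -1.0]]
wrist_force: [-0.7, 0.2, 2.3]
finger_gap: 0.0167
grip_force: 29.3
[ 0.57117027 -0.04393897  0.09434426] 0.016777623805391776 [-1.13819493  0.57075291  2.71614462]
[ 0.57628257 -0.03356419  0.13734664] 0.12234721044245409
[ 0.57415365 -0.06421016  0.13332666] 0.12929420034735103
```

```bash
python3 -m handwheel '0 0 0.5 0 0 0 0;0 0 0.7 0 0 0 0;0 0 0.6 0 0 0 0;0 0 0 0 0 0 0'; python3 -m handwheel '-0.2 0.9 0 0 0 0 0;-0.2 1 0 0 0 0 0;-0.2 1 0 0 0 0 0;-0.2 1 0 0 0 0 0;-0.2 1 0 0 0 0 0;-0.2 1 0 0 0 0 0;-0.2 1 0 0 0 0 0;-0.2 1 0 0 0 0 0';python3 -m handwheel '-0.2 0.65 0 0 0 0 0;0 0 -0.7 0 0 0 0;0 0 -0.8 0 0 0 0;0 0 -0.8 0 0 0 0;0 0 -0.5 0 0 0 0;0 0 0 0 0 0 0;0 0 0 0 0 0 0'; python3 - <<'E'
from h import *
from workcell import ctrl
f=ctrl.grab_frame("scene");b=cv2.resize(f["img"][100:290,210:450],None,fx=3,fy=3,interpolation=cv2.INTER_CUBIC);cv2.imwrite("pics/d1.png",b[:,:,::-1])
E
```

```text
clock: 5.3
position: [0.5725, -0.044, 0.1691]
tcp_rot: [[0.971, 0.238, 0.004], [0.238, -0.971, -0.0], [0.004, 0.001, -1.0]]
wrist_force: [0.3, 0.9, -0.7]
finger_gap: 0.017
grip_force: 29.3
clock: 6.1
position: [0.5063, 0.2734, 0.1656]
tcp_rot: [[0.971, 0.238, -0.0], [0.238, -0.971, -0.0], [-0.001, 0.0, -1.0]]
wrist_force: [0.9, 0.3, -0.0]
finger_gap: 0.0163
grip_force: 29.4
clock: 6.8
position: [0.4989, 0.2981, 0.0543]
tcp_rot: [[0.971, 0.239, -0.0], [0.239, -0.971, -0.0], [-0.0, 0.0, -1.0]]
wrist_force: [0.8, 0.5, -0.4]
finger_gap: 0.0167
grip_force: 29.4
```

View pics/d1.png

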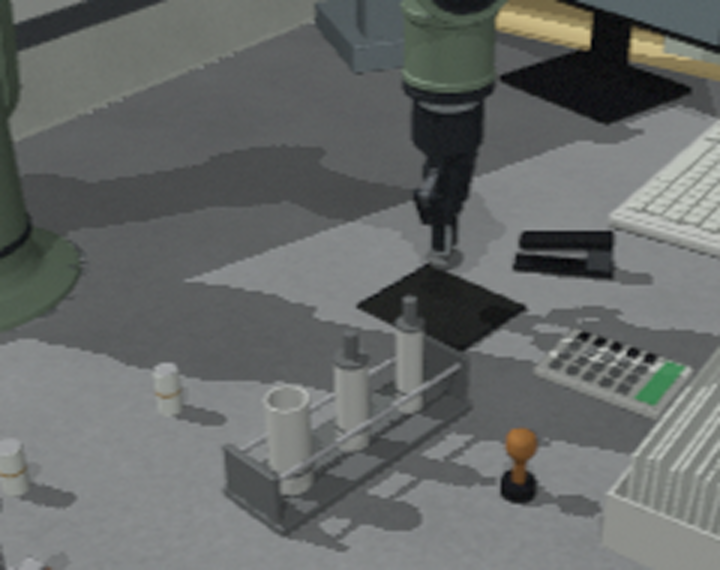

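The cap hangs over the mat at crop px (440,258), and the tube mouth is open at (288,395). Lowering now.

```bash
python3 -m handwheel '0 0 -0.5 0 0 0 0;0 0 -0.5 0 0 0 0;0 0 -0.2 0 0 0 0;0 0 0 0 0 0 0';python3 -m handwheel '0 0 -0.08 0 0 0 0;0 0 -0.05 0 0 0 0;0 0 0 0 0 0 0'
```

```text
clock: 7.25
position: [0.499, 0.298, 0.0063]
tcp_rot: [[0.971, 0.238, -0.0], [0.238, -0.971, -0.0], [-0.0, 0.0, -1.0]]
wrist_force: [-0.2, -0.4, -0.4]
finger_gap: 0.0166
grip_force: 29.4
clock: 7.55
position: [0.4993, 0.2981, 0.0014]
tcp_rot: [[0.971, 0.238, 0.001], [0.238, -0.971, 0.0], [0.001, -0.0, -1.0]]
wrist_force: [0.0, -0.4, -0.5]
finger_gap: 0.0169
grip_force: 29.4
```

```bash
python3 -m handwheel '0 0 -0.05 0 0 0 0;0 0 -0.02 0 0 0 0;0 0 0 0 0 0 0';python3 -m handwheel '0 0 0 0 0 0 0.35;0 0 0 0 0 0 0.35;0 0 0 0 0 0 0.5;0 0 0.4 0 0 0 0.5;0 0 0.8 0 0 0 0.5;0 0 1 0 0 0 0.5;0 0 1 0 0 0 0.6;0 0 1 0 0 0 0.6'
```

```text
clock: 7.85
position: [0.4992, 0.2981, -0.0016]
tcp_rot: [[0.971, 0.238, 0.0], [0.238, -0.971, 0.0], [0.0, 0.0, -1.0]]
wrist_force: [0.4, -0.5, 2.4]
finger_gap: 0.0167
grip_force: 29.6
clock: 8.65
position: [0.4987, 0.298, 0.1691]
tcp_rot: [[0.971, 0.239, 0.0], [0.239, -0.971, 0.0], [0.001, -0.0, -1.0]]
wrist_force: [0.6, -0.1, 0.2]
finger_gap: 0.0512
grip_force: 0.0
```

```bash
python3 -m handwheel '0 -0.9 0.5 0 0 0 1;0 -1 0 0 0 0 1;0 -1 0 0 0 0 1;0 -1 0 0 0 0 1;0 -1 0 0 0 0 1;0 -1 0 0 0 0 1;0.1 -1 0 0 0 0 1;0.1 -1 0 0 0 0 1';python3 -m handwheel '0.1 -1 0 0 0 0 1;0.1 -1 0 0 0 0 1;0.1 -1 0 0 0 0 1;0 -1 0 0 0 0 1;0 -1 0 0 0 0 1;0 -1 0 0 0 0 1;0 -1 0 0 0 0 1;0 0 0 0 0 0 1'; python3 - <<'E'
from h import *
from workcell import ctrl
np.set_printoptions(precision=4,suppress=True)
for n in("top","scene"):
    f=ctrl.grab_frame(n);np.savez(n+"1.npz",**f);p=cloud(f)
    m=(np.hypot(p[...,0]-.5715,p[...,1]+.044)<.028)&(p[...,2]>.1015)&(p[...,2]<.113);q=p[m].astype(np.float32)
    print(n,"rim",len(q),cv2.minEnclosingCircle(q[:,:2]),q[:,2].mean())
    m=(np.hypot(p[...,0]-.498,p[...,1]-.298)<.05)&(p[...,2]>.01);q=p[m].astype(np.float32)
    print("cap",len(q),q.mean(0),q.min(0),q.max(0))
    m=(np.hypot(p[...,0]-.5185,p[...,1]+.3145)<.016)&(p[...,2]>.135)&(p[...,2]<.172);q=p[m].astype(np.float32)
    if len(q):print("gknob",len(q),q.min(0),q.max(0))
st=ctrl.read_state();print(st["position"],st["wrist_force"])
f=load("scene1");b=np.vstack([cv2.resize(f["img"][150:300,160:400],(720,450),interpolation=cv2.INTER_CUBIC)])
cv2.imwrite("pics/e1.png",b[:,:,::-1])
E
```

```text
clock: 9.45
position: [0.5069, -0.0195, 0.1875]
tcp_rot: [[0.971, 0.239, 0.001], [0.239, -0.971, -0.0], [0.001, 0.0, -1.0]]
wrist_force: [1.1, 0.2, -0.2]
finger_gap: 0.0852
grip_force: 0.0
clock: 10.25
position: [0.5176, -0.3036, 0.187]
tcp_rot: [[0.973, 0.233, 0.0], [0.233, -0.973, -0.002], [-0.0, 0.002, -1.0]]
wrist_force: [-0.2, 0.3, 0.1]
finger_gap: 0.0854
grip_force: 0.0Traceback (most recent call last):
  File "<stdin>", line 7, in <module>
cv2.error: OpenCV(4.12.0) /io/opencv/modules/imgproc/src/shapedescr.cpp:201: error: (-215:Assertion failed) count >= 0 && (depth == CV_32F || depth == CV_32S) in function 'minEnclosingCircle'
```

```bash
python3 - <<'E'
from h import *
from workcell import ctrl
np.set_printoptions(precision=4,suppress=True)
for n in("top","scene"):
    f=ctrl.grab_frame(n);np.savez(n+"1.npz",**f);p=cloud(f)
    m=(np.hypot(p[...,0]-.5715,p[...,1]+.044)<.03)&(p[...,2]>.1)&(p[...,2]<.114);q=p[m].astype(np.float32)
    print(n,"rim",len(q))
    if len(q)>5:print(cv2.minEnclosingCircle(q[:,:2].copy()),q[:,2].mean())
    m=(np.hypot(p[...,0]-.498,p[...,1]-.298)<.05)&(p[...,2]>.01);q=p[m].astype(np.float32)
    print("cap",len(q),q.mean(0),q.min(0),q.max(0))
    m=(np.hypot(p[...,0]-.5185,p[...,1]+.3145)<.016)&(p[...,2]>.135)&(p[...,2]<.172);q=p[m].astype(np.float32)
    if len(q):print("gknob",len(q),q.min(0),q.max(0))
st=ctrl.read_state();print(st["position"],st["wrist_force"])
f=load("scene1");b=cv2.resize(f["img"][150:300,160:400],(720,450),interpolation=cv2.INTER_CUBIC)
cv2.imwrite("pics/e1.png",b[:,:,::-1])
E
```

```text
top rim 67
((0.571139931678772, -0.043460216373205185), 0.02000129036605358) 0.106473394
cap 205 [0.4992 0.2971 0.0222] [0.456  0.2549 0.01  ] [0.5359 0.3244 0.0507]
gknob 2 [ 0.5184 -0.3112  0.1408] [ 0.527  -0.3039  0.1633]
scene rim 76
((0.5721168518066406, -0.04405758157372475), 0.021547114476561546) 0.10432253
cap 98 [0.5037 0.293  0.0236] [0.4806 0.2758 0.0102] [0.5218 0.3181 0.0487]
gknob 132 [ 0.509  -0.326   0.1372] [ 0.5323 -0.3057  0.1629]
[ 0.5191 -0.2973  0.1869] [ 0.1469  0.6727 -0.5456]
```

View pics/e1.png

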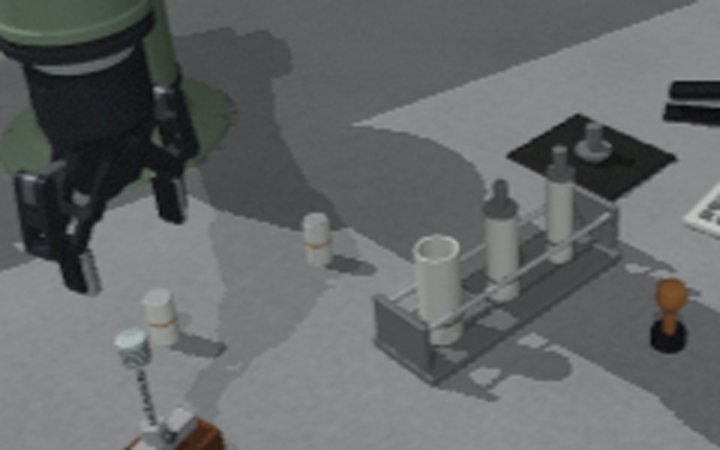

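The cap stands upright on the mat. The mouth is at (0.5715, -0.0438) with r = 20 mm, as expected. I'll go to the gauge knob at (0.519, -0.315).

```bash
python3 -m handwheel '0 -0.44 0 0 0 0 0.7;0 0 -0.5 0 0 0 0.6;0 0 -0.5 0 0 0 0.6;0 0 -0.3 0 0 0 0.6;0 0 0 0 0 0 0.6;0 0 0 0 0 0 0.6'; python3 - <<'E'
from h import *
from workcell import ctrl
f=ctrl.grab_frame("scene");b=cv2.resize(f["img"][190:340,120:320],(800,600),interpolation=cv2.INTER_CUBIC)
cv2.imwrite("pics/g1.png",b[:,:,::-1]);print(ctrl.read_state()["position"])
E
```

```text
clock: 11.0
position: [0.5194, -0.3154, 0.1348]
tcp_rot: [[0.971, 0.239, 0.0], [0.239, -0.971, -0.0], [0.0, 0.0, -1.0]]
wrist_force: [0.0, -0.3, 0.5]
finger_gap: 0.0514
grip_force: 0.0
[ 0.51959861 -0.31556688  0.13514006]
```

View pics/g1.png

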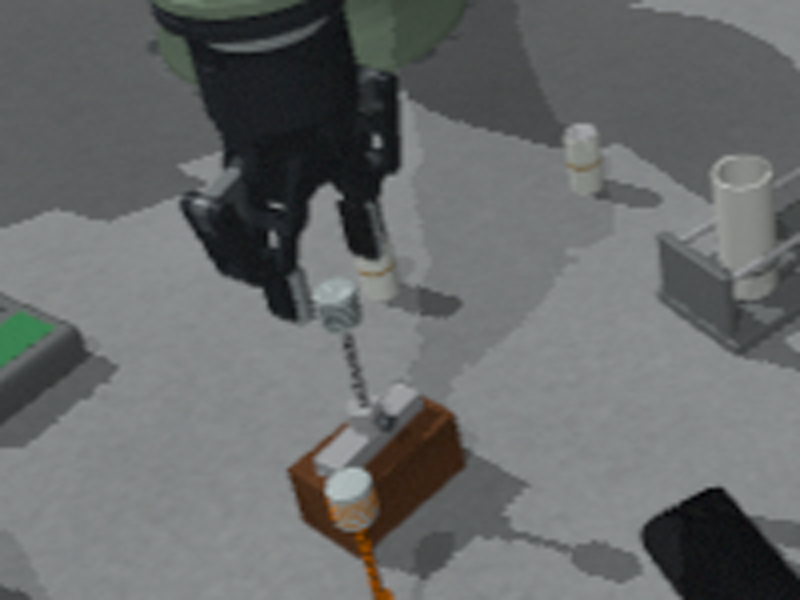

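Fingers straddle the gauge knob at crop px (337,305), with the tips about at its top. I'll lower 26 mm and grip.

```bash
python3 -m handwheel '0 0 -0.35 0 0 0 0.6;0 0 -0.3 0 0 0 0.6;0 0 0 0 0 0 0.6';python3 -m handwheel '0 0 0 0 0 0 0;0 0 0 0 0 0 0;0 0 0 0 0 0 0;0 0 0 0 0 0 0;0 0 0 0 0 0 0' 40;python3 -m handwheel '0 0 0.3 0 0 0 0;0 0 0.4 0 0 0 0;0 0 0.5 0 0 0 0;0 0 0.5 0 0 0 0;0 0 0.5 0 0 0 0;0 0 0.5 0 0 0 0;0 0 0 0 0 0 0'
```

```text
clock: 11.35
position: [0.5181, -0.315, 0.1063]
tcp_rot: [[0.971, 0.239, -0.002], [0.239, -0.971, 0.001], [-0.002, -0.002, -1.0]]
wrist_force: [-0.2, 0.2, 1.0]
finger_gap: 0.0513
grip_force: 0.0
clock: 11.85
position: [0.5192, -0.3156, 0.1084]
tcp_rot: [[0.971, 0.238, 0.0], [0.238, -0.971, -0.0], [0.0, 0.0, -1.0]]
wrist_force: [0.2, 0.9, 0.4]
finger_gap: 0.0205
grip_force: 39.3
clock: 12.55
position: [0.5201, -0.3161, 0.2194]
tcp_rot: [[0.971, 0.238, 0.004], [0.238, -0.971, -0.002], [0.003, 0.003, -1.0]]
wrist_force: [-0.0, -0.7, -3.3]
finger_gap: 0.0207
grip_force: 41.5
```

```bash
python3 -m handwheel '0.1 0.4 0 0 0 0 0;0.2 0.8 0 0 0 0 0;0.2 0.9 0 0 0 0 0;0.2 0.9 0 0 0 0 0;0.2 0.9 0 0 0 0 0;0.2 0.9 0 0 0 0 0;0.15 0.9 0 0 0 0 0;0.05 0.7 0 0 0 0 0';python3 -m handwheel '0 0.4 0 0 0 0 0;0 0 0 0 0 0 0;0 0 0 0 0 0 0;0 0 0 0 0 0 0'; cat > gz.py <<'E'
from h import *
from workcell import ctrl
import sys
np.set_printoptions(precision=4,suppress=True)
for n in("top","scene"):
    f=ctrl.grab_frame(n);np.savez(n+"2.npz",**f);p=cloud(f)
    lo,hi=map(float,sys.argv[1:3])
    m=(np.hypot(p[...,0]-.5715,p[...,1]+.044)<.05)&(p[...,2]>lo)&(p[...,2]<hi);q=p[m].astype(np.float32)
    if len(q)>5:print(n,len(q),"mean",q.mean(0),q.min(0),q.max(0),cv2.minAreaRect(q[:,:2].copy()))
st=ctrl.read_state();print(st["position"],st["wrist_force"])
f=load("scene2");b=cv2.resize(f["img"][120:270,220:420],(800,600),interpolation=cv2.INTER_CUBIC)
cv2.imwrite(sys.argv[3],b[:,:,::-1])
E
python3 gz.py .13 .185 pics/i1.png
```

```text
clock: 13.35
position: [0.5708, -0.0563, 0.2155]
tcp_rot: [[0.971, 0.24, -0.001], [0.24, -0.971, 0.001], [-0.001, -0.001, -1.0]]
wrist_force: [0.5, -0.6, -3.1]
finger_gap: 0.0209
grip_force: 41.4
clock: 13.75
position: [0.5708, -0.0449, 0.216]
tcp_rot: [[0.972, 0.237, -0.0], [0.237, -0.972, -0.001], [-0.001, 0.0, -1.0]]
wrist_force: [0.3, -0.3, -3.0]
finger_gap: 0.0204
grip_force: 41.4
top 12 mean [ 0.5569 -0.015   0.1518] [ 0.5545 -0.0197  0.1462] [ 0.5597 -0.0101  0.1548] ((0.5571908354759216, -0.014894254505634308), (0.005311757791787386, 0.0094591761007905), 1.6396180391311646)
scene 232 mean [ 0.5758 -0.0513  0.1542] [ 0.5553 -0.0811  0.1382] [ 0.5897 -0.0085  0.1827] ((0.5754462480545044, -0.044596992433071136), (0.029167640954256058, 0.0730002224445343), 10.383699417114258)
[ 0.5709 -0.0447  0.2161] [ 0.2799 -0.1608 -2.35  ]
```

View pics/i1.png

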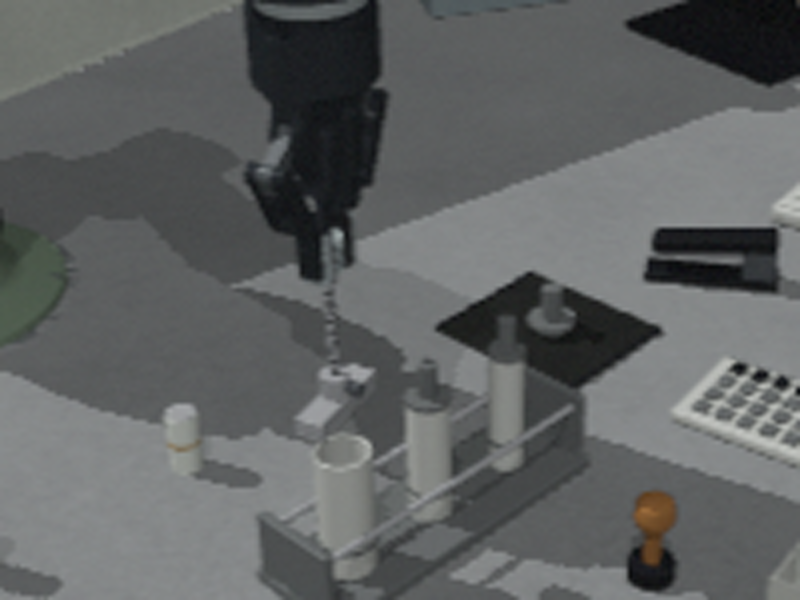

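The bridge hangs level over the mouth, at crop px (337,400) with the rim at (343,445). Its centre is about (0.572, -0.045). Lowering now.

```bash
python3 -m handwheel '0.02 0.02 -0.25 0 0 0 0;0 0 -0.25 0 0 0 0;0 0 -0.15 0 0 0 0;0 0 0 0 0 0 0;0 0 0 0 0 0 0';python3 -m handwheel '0 0 -0.05 0 0 0 0;0 0 -0.05 0 0 0 0;0 0 -0.05 0 0 0 0;0 0 0 0 0 0 0;0 0 0 0 0 0 0';python3 -m handwheel '0 0 -0.05 0 0 0 0;0 0 -0.05 0 0 0 0;0 0 -0.05 0 0 0 0;0 0 0 0 0 0 0;0 0 0 0 0 0 0'
```

```text
clock: 14.35
position: [0.5718, -0.0427, 0.19]
tcp_rot: [[0.971, 0.239, -0.0], [0.239, -0.971, 0.0], [-0.0, -0.0, -1.0]]
wrist_force: [-0.4, 0.6, -2.4]
finger_gap: 0.0204
grip_force: 41.4
clock: 14.85
position: [0.5719, -0.0428, 0.1843]
tcp_rot: [[0.971, 0.238, 0.0], [0.238, -0.971, 0.0], [0.0, -0.0, -1.0]]
wrist_force: [0.4, 0.8, -1.4]
finger_gap: 0.0207
grip_force: 41.5
clock: 15.35
position: [0.5718, -0.0427, 0.178]
tcp_rot: [[0.971, 0.238, -0.0], [0.238, -0.971, 0.0], [-0.0, -0.0, -1.0]]
wrist_force: [-0.6, 1.2, -1.4]
finger_gap: 0.0206
grip_force: 41.7
```

```bash
python3 -m handwheel '0 0 -0.05 0 0 0 0;0 0 -0.05 0 0 0 0;0 0 -0.05 0 0 0 0;0 0 -0.05 0 0 0 0;0 0 -0.05 0 0 0 0;0 0 -0.05 0 0 0 0;0 0 0 0 0 0 0;0 0 0 0 0 0 0'; python3 gz.py .1 .14 pics/i2.png;python3 -m handwheel '0 0 -0.05 0 0 0 0;0 0 -0.05 0 0 0 0;0 0 0 0 0 0 0'
```

```text
clock: 16.15
position: [0.5718, -0.0428, 0.1661]
tcp_rot: [[0.971, 0.238, -0.0], [0.238, -0.971, -0.0], [-0.0, -0.0, -1.0]]
wrist_force: [-1.1, 0.7, -1.5]
finger_gap: 0.021
grip_force: 41.6
scene 243 mean [ 0.5785 -0.0488  0.1194] [ 0.5581 -0.0795  0.1   ] [ 0.5925 -0.0072  0.14  ] ((0.5774407982826233, -0.04266552999615669), (0.030071549117565155, 0.07073219865560532), 12.683103561401367)
[ 0.5718 -0.0428  0.1662] [ 0.0539  0.6346 -1.7045]
clock: 16.55
position: [0.5718, -0.0428, 0.1619]
tcp_rot: [[0.971, 0.238, -0.0], [0.238, -0.971, 0.0], [-0.0, -0.0, -1.0]]
wrist_force: [-0.5, -0.2, -1.2]
finger_gap: 0.0206
grip_force: 41.6
```

View pics/i2.png

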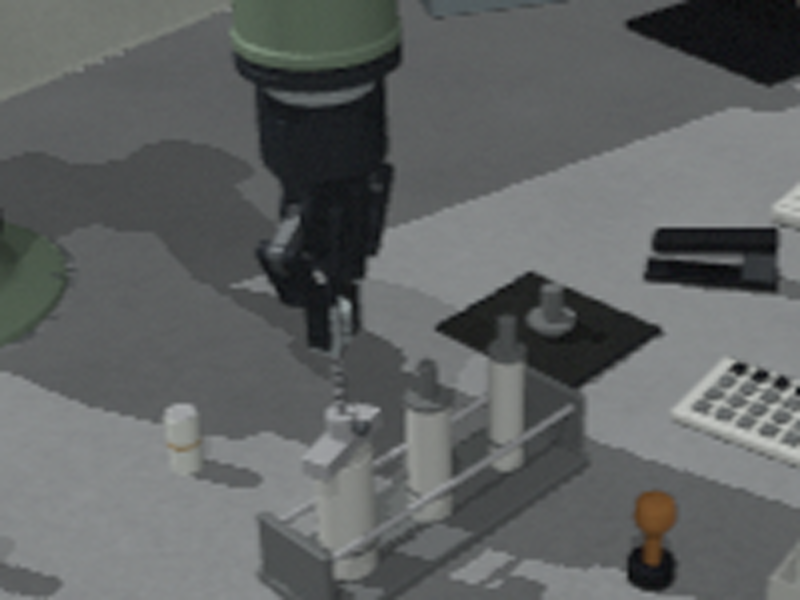

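The bridge sits on the rim, at crop px (342,440). I'll push the rod down in 2 mm typed moves, stopping on the wrist-force reading.

```bash
cat > ok.py <<'E'
from workcell import ctrl
import sys
s=ctrl.read_state();print(s["clock"],s["position"][2].round(4),s["wrist_force"].round(1));sys.exit(s["wrist_force"][2]>1.2)
E
python3 -m handwheel '0 0 -0.05 0 0 0 0;0 0 0 0 0 0 0' >/dev/null && python3 ok.py &&
python3 -m handwheel '0 0 -0.05 0 0 0 0;0 0 0 0 0 0 0' >/dev/null && python3 ok.py &&
python3 -m handwheel '0 0 -0.05 0 0 0 0;0 0 0 0 0 0 0' >/dev/null && python3 ok.py &&
python3 -m handwheel '0 0 -0.05 0 0 0 0;0 0 0 0 0 0 0' >/dev/null && python3 ok.py &&
python3 -m handwheel '0 0 -0.05 0 0 0 0;0 0 0 0 0 0 0' >/dev/null && python3 ok.py &&
python3 -m handwheel '0 0 -0.05 0 0 0 0;0 0 0 0 0 0 0' >/dev/null && python3 ok.py &&
python3 -m handwheel '0 0 -0.05 0 0 0 0;0 0 0 0 0 0 0' >/dev/null && python3 ok.py &&
python3 -m handwheel '0 0 -0.05 0 0 0 0;0 0 0 0 0 0 0' >/dev/null && python3 ok.py &&
python3 -m handwheel '0 0 -0.05 0 0 0 0;0 0 0 0 0 0 0' >/dev/null && python3 ok.py &&
python3 -m handwheel '0 0 -0.05 0 0 0 0;0 0 0 0 0 0 0' >/dev/null && python3 ok.py
```

```text
16.75 0.16 [-0.3  0.4 -2.1]False
```

```bash
sed -i 's/sys.exit(\(.*\))$/sys.exit(int(\1))/' ok.py
python3 -m handwheel '0 0 -0.05 0 0 0 0;0 0 0 0 0 0 0' >/dev/null && python3 ok.py &&
python3 -m handwheel '0 0 -0.05 0 0 0 0;0 0 0 0 0 0 0' >/dev/null && python3 ok.py &&
python3 -m handwheel '0 0 -0.05 0 0 0 0;0 0 0 0 0 0 0' >/dev/null && python3 ok.py &&
python3 -m handwheel '0 0 -0.05 0 0 0 0;0 0 0 0 0 0 0' >/dev/null && python3 ok.py &&
python3 -m handwheel '0 0 -0.05 0 0 0 0;0 0 0 0 0 0 0' >/dev/null && python3 ok.py &&
python3 -m handwheel '0 0 -0.05 0 0 0 0;0 0 0 0 0 0 0' >/dev/null && python3 ok.py &&
python3 -m handwheel '0 0 -0.05 0 0 0 0;0 0 0 0 0 0 0' >/dev/null && python3 ok.py &&
python3 -m handwheel '0 0 -0.05 0 0 0 0;0 0 0 0 0 0 0' >/dev/null && python3 ok.py &&
python3 -m handwheel '0 0 -0.05 0 0 0 0;0 0 0 0 0 0 0' >/dev/null && python3 ok.py &&
python3 -m handwheel '0 0 -0.05 0 0 0 0;0 0 0 0 0 0 0' >/dev/null && python3 ok.py
```

```text
16.95 0.1579 [-0.2  0.2 -0.5]
17.15 0.1559 [ 0.2  1.6 -1.4]
17.35 0.1539 [ 0.   1.  -1.8]
17.55 0.1519 [ 0.3 -0.2 -1.5]
17.75 0.1499 [ 0.3  1.3 -1.4]
17.95 0.1479 [ 0.4  0.5 -1.7]
18.15 0.1462 [-0.7  0.7  3.7]
```

Contact at about 35 mm travel with ~5 N, which is inside the 25–65 mm range. I'll settle and confirm, then release.

```bash
python3 -m handwheel '0 0 0 0 0 0 0;0 0 0 0 0 0 0' >/dev/null; python3 ok.py; python3 -m handwheel '0 0 0 0 0 0 0.3;0 0 0 0 0 0 0.4;0 0 0 0 0 0 0.6;0 0 0 0 0 0 0.6;0 0 0 0 0 0 0.6;0 0 0.3 0 0 0 0.6;0 0 0.7 0 0 0 0.6;0 0 0.8 0 0 0 0.6';python3 -m handwheel '0 0 0.8 0 0 0 0.6;0 0 0.8 0 0 0 0.6;-0.6 -0.6 0.5 0 0 0 0.6;-0.8 -0.8 0 0 0 0 0.6;-0.8 -0.8 0 0 0 0 0.6;-0.8 -0.8 0 0 0 0 0.6;0 0 0 0 0 0 0.6;0 0 0 0 0 0 0.6'; python3 gz.py .1 .128 pics/j1.png; python3 - <<'E'
from h import *
for n in("top2","scene2"):
    f=load(n);p=cloud(f)
    for lo,hi in((.102,.128),(.15,.23)):
        m=(np.hypot(p[...,0]-.5715,p[...,1]+.044)<.04)&(p[...,2]>lo)&(p[...,2]<hi);q=p[m].astype(np.float32)
        if len(q)>5: print(n,len(q),(q.min(0)+q.max(0))/2,q.max(0))
E
```

```text
18.35 0.1463 [-0.3  0.8  2.7]
clock: 19.15
position: [0.5714, -0.0427, 0.2193]
tcp_rot: [[0.971, 0.239, -0.001], [0.239, -0.971, 0.0], [-0.001, -0.001, -1.0]]
wrist_force: [-0.3, -0.3, 1.0]
finger_gap: 0.0512
grip_force: 0.0
clock: 19.95
position: [0.4516, -0.1633, 0.3033]
tcp_rot: [[0.972, 0.237, 0.001], [0.237, -0.972, -0.0], [0.001, 0.001, -1.0]]
wrist_force: [1.1, 1.4, 1.2]
finger_gap: 0.051
grip_force: 0.0
top 194 mean [ 0.5686 -0.0388  0.119 ] [ 0.5526 -0.0759  0.1006] [ 0.588  -0.0066  0.1279] ((0.5701679587364197, -0.04106367379426956), (0.06908141821622849, 0.03501510247588158), 87.66553497314453)
scene 187 mean [ 0.5788 -0.0493  0.1155] [ 0.5575 -0.0789  0.1003] [ 0.5927 -0.0049  0.1279] ((0.5770317316055298, -0.04115894064307213), (0.029809636995196342, 0.07304902374744415), 10.017473220825195)
[ 0.4525 -0.162   0.3027] [-0.2796  0.2455 -0.5322]
top2 193 [ 0.57027733 -0.0412198   0.11554372] [ 0.5880044  -0.00658567  0.12794383]
top2 81 [ 0.570899   -0.04111381  0.19210804] [ 0.581466   -0.03089075  0.20382299]
scene2 178 [ 0.5747994  -0.04188311  0.11495002] [ 0.59210944 -0.00491513  0.12789606]
scene2 109 [ 0.5729008  -0.04359908  0.1770713 ] [ 0.58398324 -0.03270552  0.20089415]
```

View pics/j1.png

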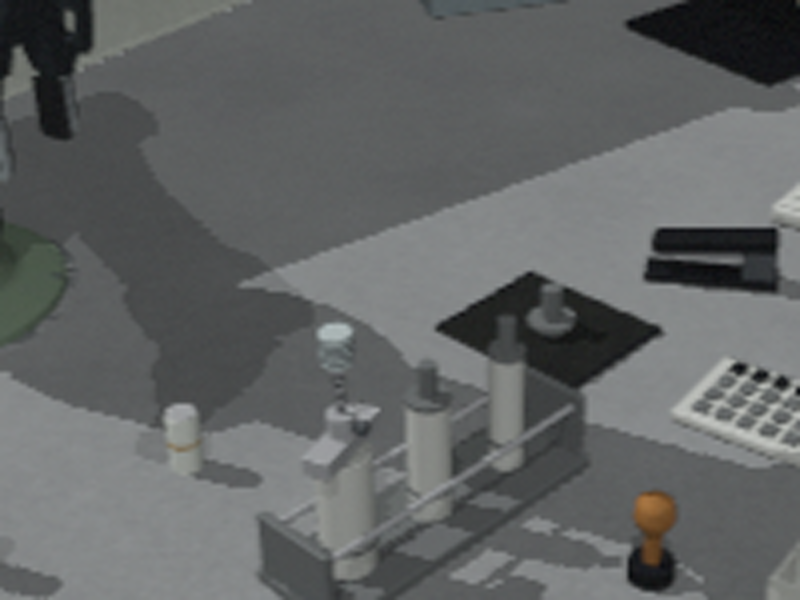

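The gauge stands upright on the rim, at crop px (340,440) with its knob at (336,345). The knob height gives ≈35 mm travel, matching the contact point. The cap is on the mat and the arm is clear, so I'm handing in.

```bash
python3 -c "
from workcell import ctrl
print(ctrl.job_done())"
```

```text
the job is handed in; nothing more can be done
None
```

The job is handed in (no verdict was shown): the cap lies on the mat and the gauge stands on the widest tube with its rod on the coins, about 35 mm below the rim by my estimate; I viewed 12 pictures, two over the limit of 10.

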